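# Lay the mandrel block on the steel plate and rest the ring mandrel in it

## Task

Set up for truing a ring: slide the wooden mandrel block, which stands on end, up against the near edge of the screwed-down steel plate, and push its top over so that it tips across that edge and lies on the plate with its grooves up. Push it on until it lies wholly on the plate and square to it, then lay the steel ring mandrel gently in the wider of the two grooves with about its balance point over the middle of the block. Leave the mallet, the polishing bar and the wooden hand clamp where they are.

Things in the scene. Friction and masses are not known exactly. Their poses are not given: they have to be found in the camera images.
- plate: dark flat steel plate 130 (x) x 150 (y) x 12 (z) mm, fixed to the bench with four flush screws. Origin: centre of its underside, on the bench. Its x axis points away from the robot; its near edge, the stop for the block, is the face at x = -65 mm; its top is at z = 12 mm
- block: orange-brown hardwood block, 76 (x) x 104 (y) x 92 (z) mm, 0.4 to 0.7 kg, too wide for the hand, standing loose on end before the plate's near edge (gap about 20 to 50 mm, turned up to 0.1 rad to it). Origin: centre of its underside as it stands; x axis to the plate. Two V grooves run across its near face (x = -38 mm) along y; that face is plain from z = 59 to 92 mm
- block_mid (a point): centre of the block, 46 mm above its underside. Friction on bench and plate about 0.5 to 0.7: pushed low it slides, pushed high it may tip before it reaches the plate. Tipped over the edge, its x axis points down and its z axis away from the robot; it is then 76 mm high and covers 92 (away from the robot) x 104 mm
- groove (a point): middle of the wide groove's length, in the plane of the grooved face, 48 mm from the block's underside; the groove is 22 mm wide, 11 mm deep, a 90-degree V. The narrow groove (12 mm wide, 6 mm deep) runs parallel, 28 mm nearer the underside. Axes as the block's: y runs along the groove, -x out of the face
- mandrel: grey steel ring mandrel 228 mm long, 0.32 kg, lying loose to the right of the plate along its own y axis: 25 mm round from y = 19 to 114 mm, tapering from there to 12 mm at the other end (y = -114 mm). Origin: middle of its length, on the bench, 12 mm below its axis. Laid in the wide groove, the thick part's axis is about 6.5 mm above the block's face; either end may point either way
- mandrel_grip (a point): the balance point of the mandrel, on its axis (y = 21 mm), 25 mm thick here: grip it here
- mallet: rawhide mallet 68 x 188 x 41 mm lying behind the plate; leave alone. Origin: middle of its underside
- rouge: dark red bar of polishing compound 44 x 66 x 24 mm, behind the plate; leave alone. Origin: centre of its underside
- clamp: wooden hand clamp 27 x 124 x 24 mm lying to the right of the mandrel; leave alone. Origin: middle of its underside

How it is judged:
By the outcome, as a careful person would: the job done as asked, in the order asked, and still so for the second after the job is handed in, with the robot touching nothing.
It also fails if it takes over 58 s, if anything falls off the work surface, if the arm or the gripper's body presses on something with over 40 N, if the wrist force passes 120 N, or if a joint passes its speed limit or range.

## Robot

A 6-joint arm with a two-finger parallel gripper is mounted at the origin on a cart in front of the work surface, level with it; the furniture and walls round the work are solid. World frame = base frame: x ahead of the robot, y to its left, z up, the work surface at z = 0. Lengths are in m, angles in rad, forces in N, time in s.
With the tool pointing down it reaches from about 0.375 to 0.9 m from the base axis. Payload 3.1 kg.
Tool frame: the origin (TCP) lies between the finger pads; the fingertips stand manip.nose_length ahead of it and the grasp point (between the pads) lies 5 mm behind it (manip.nose_length is the distance from the TCP to the fingertips, in m); z points along the fingers, y is the line along which they close (so a half turn about z gives the same grasp; the last joint's range is limited). The gripper opens to 85 mm and grips with 20 to 120 N. Pads are 22 mm wide; open, the fingers measure 114 mm over their backs; the gripper's body (76 mm by 85 mm) begins 54 mm behind the grasp point. The pads swing forward as they close: fully open they stand 13 mm farther back than shut.
Start: joints at [1.099, 0.527, 1.433, -0, 1.181, -0.178], TCP at [0.181, 0.598, 0.245] pointing down, gripper open.
Joint ranges: [-3.08, 3.08], [-0.75, 2.2], [0.22, 2.44], [-1.43, 4.57], [0, 2.65], [-2.85, 2.85]. Speed limits (rad/s): [2.79, 2.79, 3.14, 3.14, 3.14, 3.14].

## Interface

Orientations are given as a unit quaternion [x, y, z, w].
In Python, from station import monitor, eyes, job, manip gives the robot as it stands.
- The arm moves only by the shell command python3 -m pendant 'ROWS' [FORCE]. ROWS is JSON, a list that holds one entry, the list of rows, each a list of 7 numbers: the shift along the tool's x, y, z as a fraction of full scale, then the turn, a rotation vector about the tool's x, y, z as a fraction of full scale, then the opening, from 0 (shut) to 1 (fully open). A call has 1 to 20 rows; each row shifts and turns the commanded pose from where the row before left it, along the tool's axes as they then stand; what a row does not reach is not made up. Full scale, the value 1, is 800 mm for a shift and 0.12 rad for a turn. A row lasts 1/10 s, in which the tool goes at most 50 mm and 8.59 degrees, less where a joint would pass 70% of its speed; a pose out of reach is approached as far as the arm can. A call with a number of a shift or a turn outside -1 to 1 is refused whole. A call with a gripper value outside its range is refused whole. The fingers move at their own pace and stop on an object; FORCE is the grip in N (left out, the last holds). Time passes only in rows, so rows that do not move let the fingers close. It gives the time, the measured TCP pose, the force, the opening and the grip force at its end, in the units of the state.
- monitor.sense(): the state, without advancing time (a new reading comes with each control period).
- eyes.snapshot(name): name is "scene" or "top" or "wrist"; returns a dict with "pixels" (420x560x3 uint8, red, green, blue), "depth" (420x560 float32, m along the optical axis (not along the pixel's ray), 0 where there is no reading), "intrinsics" (3x3 intrinsics, pixels), "eye" and "attitude" of the camera in the world. Camera axes: x right, y down, z forward; pixel columns grow to the right and rows downward; lengths in m; the calibration is good to about 2 mm. A picture is of the moment at which its call begins.
- job.sign_off(): hands the job in; it is judged then, once.
The state is a dict: "t": time; "q": joint angles; "qd": joint speeds; "tau": joint torques, N m; "tcp_pos": TCP position; "tool_rot": TCP orientation; "force": force on the tool from outside, world axes, zero at the start; "ft_torque": the same for the moment, N m; "finger_gap": opening from 0.0 (shut) to 1.0 (fully open); "gripper_force": force on a finger pad.
Only numpy, scipy, OpenCV 4.12 (cv2) and the standard library are available. Lean on these libraries where they do the work, as an engineer would, in place of code of your own. Each camera call takes 0.05 s, during which the arm holds its last target. There are 200 camera calls.

## Working session

There is one attempt and no reset: what is moved stays moved. The work goes in short steps, Python scripts to look and compute and a shell command to move; the robot and the scene stay as the last step left them, time stands still between calls to the robot, and variables do not carry over. Pictures are saved under pics/ and viewed, at most 10 in all, crops included, and the job is handed in when it is done.

```bash
mkdir -p pics; ls; python3 - <<'E'
from station import monitor, eyes, job, manip
import cv2,numpy as np
s=monitor.sense();print({k:np.round(v,3).tolist() for k,v in s.items()}); print(manip.nose_length,[a for a in dir(manip) if a[0]!='_'])
a=[]
for n in("scene","top"):
    d=eyes.snapshot(n);cv2.imwrite(f"pics/{n}0.png",d["pixels"][:,:,::-1]);np.savez(f"{n}0.npz",**d);print(n,np.round(d["intrinsics"],1).tolist(),d["eye"],d["attitude"])
E
```

```text
pics
{'t': 0.0, 'q': [1.098, 0.528, 1.434, -0.0, 1.181, -0.179], 'qd': [0.001, -0.001, 0.001, -0.0, -0.001, 0.001], 'tau': [0.001, -44.235, -17.803, -0.0, 0.008, 0.0], 'tcp_pos': [0.181, 0.598, 0.244], 'tool_rot': [0.146, 0.989, -0.001, -0.0], 'force': [-0.093, -0.205, -0.94], 'ft_torque': [0.015, -0.013, -0.011], 'gripper_force': 0.0, 'finger_gap': 1.003}
0.014 ['PlanningError', 'nose_length']
scene [[400.1, 0.0, 282.1], [0.0, 400.1, 210.1], [0.0, 0.0, 1.0]] [ 0.06953136 -0.28291855  0.657804  ] [ 0.84236542 -0.3778962   0.16436585 -0.34727341]
top [[424.0, 0.0, 279.8], [0.0, 424.0, 208.0], [0.0, 0.0, 1.0]] [0.46647247 0.10749771 1.11466765] [ 0.71399585 -0.69942067  0.02933888 -0.01264433]
```

View pics/scene0.png

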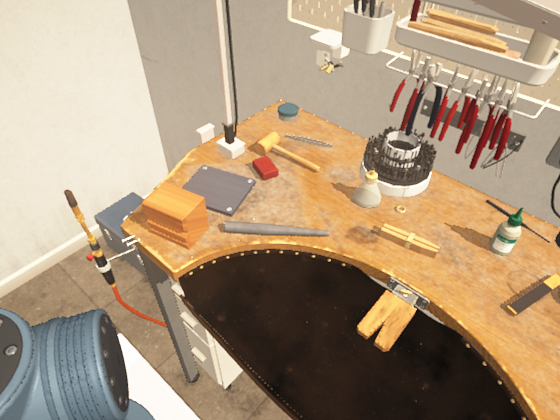

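View pics/top0.png

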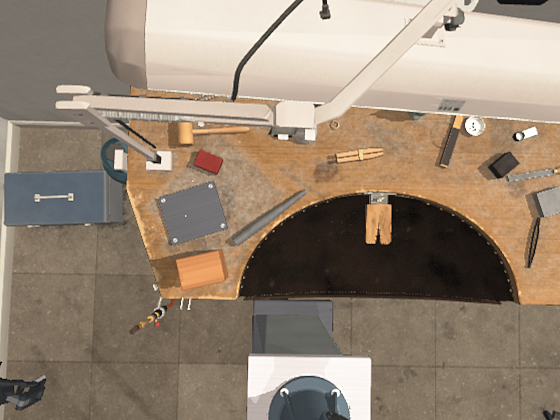

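The scene shows the block (175,215), plate (220,188), mandrel (275,230), rouge (265,167), mallet (285,150) and clamp (408,240). In the top view, the block is at (202,268), the plate at (195,212), and the mandrel at (268,217) with its thick end at lower left.

```bash
cat > h.py <<'E'
import numpy as np,cv2
from scipy.spatial.transform import Rotation as R
def cloud(d):
    K=d["intrinsics"];v,u=np.mgrid[:420,:560];z=d["depth"]
    c=np.stack([(u-K[0,2])/K[0,0],(v-K[1,2])/K[1,1],np.ones(u.shape)],-1)
    rays=c@R.from_quat(d["attitude"]).as_matrix().T
    return d["eye"]+rays*z[...,None],rays
def ray(d,uv,h):
    uv=np.atleast_2d(uv).astype(float);K=d["intrinsics"]
    c=np.c_[(uv[:,0]-K[0,2])/K[0,0],(uv[:,1]-K[1,2])/K[1,1],np.ones(len(uv))]@R.from_quat(d["attitude"]).as_matrix().T
    return d["eye"]+c*((h-d["eye"][2])/c[:,2])[:,None]
def rect(d,mask,h):
    cs,_=cv2.findContours(mask.astype(np.uint8),cv2.RETR_EXTERNAL,cv2.CHAIN_APPROX_NONE)
    c=max(cs,key=cv2.contourArea)[:,0]
    p=ray(d,c,h)[:,:2]
    r=cv2.minAreaRect((p*1000).astype(np.float32));return r,cv2.boxPoints(r),cv2.contourArea(c)
E
python3 - <<'E'
from h import *
np.set_printoptions(precision=1,suppress=True)
for n in("top","scene"):
    d=dict(np.load(n+"0.npz"));P,_=cloud(d);h=P[...,2];hsv=cv2.cvtColor(d["pixels"],cv2.COLOR_RGB2HSV);S,V=hsv[...,1],hsv[...,2]
    win=(P[...,1]>0.05)&(P[...,1]<.55)&(P[...,0]>.3)&(P[...,0]<.8)
    for nm,m,z in(("block",win&(h>.085)&(h<.1)&(S>90),.092),("plate",win&(S<80)&(V<130)&(h<.03)&(h>.002),.012),):
        m=cv2.morphologyEx(m.astype(np.uint8),cv2.MORPH_OPEN,np.ones((3,3)))
        print(n,nm,*rect(d,m,z))
    print("bench h", np.median(h[win&(S>100)&(h<.02)])*1000)
    m=win&(S<80)&(h>.002)&(h<.04)
    k,l,st,ce=cv2.connectedComponentsWithStats(m.astype(np.uint8));print([(st[i].tolist()) for i in range(1,k) if st[i,4]>80])
    for i in range(1,k):
        if st[i,4]>80: 
            q=P[l==i]*1000;print(i,q.mean(0),q.min(0),q.max(0),S[l==i].mean(),V[l==i].mean())
E
```

```text
top block ((374.1225280761719, 272.0654602050781), (75.6877670288086, 104.4268569946289), 13.825321197509766) [[324.9 313.7]
 [349.9 212.3]
 [423.3 230.4]
 [398.4 331.8]] 1327.0
top plate ((514.6900634765625, 308.00341796875), (129.06268310546875, 150.57614135742188), 18.583829879760742) [[429.5 358.8]
 [477.5 216.1]
 [599.9 257.2]
 [551.9 399.9]] 2601.5
bench h -1.0918708511311603
[[114, 150, 11, 21, 205], [146, 151, 27, 21, 362], [158, 181, 71, 65, 2909], [232, 197, 61, 49, 611]]
7 [645.9 496.8  27.9] [621.6 487.2   2.5] [671.2 509.7  37.9] 34.146341463414636 226.62439024390244
8 [642.7 388.2  30.7] [621.  365.4   2. ] [677.2 426.8  39.5] 32.50828729281768 228.72099447513813
57 [514.3 308.2  11.1] [430.9 216.3   2.1] [600.4 398.9  17.7] 7.162255070470952 117.73255414231694
106 [492.9 130.1  20.1] [434.4  50.8   2.1] [561.9 203.7  28.4] 24.51554828150573 125.62356792144026
scene block ((372.6109313964844, 268.7818908691406), (79.24238586425781, 108.19837951660156), 13.455100059509277) [[321.5 312.2]
 [346.7 206.9]
 [423.7 225.4]
 [398.6 330.6]] 1330.0Traceback (most recent call last):
  File "<stdin>", line 8, in <module>
  File "h.py", line 14, in rect
    c=max(cs,key=cv2.contourArea)[:,0]
      ~~~^^^^^^^^^^^^^^^^^^^^^^^^
ValueError: max() iterable argument is empty
```

```bash
cat >> h.py <<'E'
def plan(target,xdir):
    """turn about tool z (units) to bring tool x onto world yaw xdir(deg), then shift in the turned tool axes (units)"""
    from station import monitor
    s=monitor.sense();M=R.from_quat(s["tool_rot"]).as_matrix()
    w=np.array([np.cos(np.radians(xdir)),np.sin(np.radians(xdir)),0]);x=w;z=np.array([0,0,-1.]);G=np.c_[x,np.cross(z,x),z]
    rv=R.from_matrix(M.T@G).as_rotvec();sh=G.T@(np.array(target)-s["tcp_pos"])
    print("t",round(s["t"],2),"tcp",np.round(s["tcp_pos"],4),"F",np.round(s["force"],1),"gap",round(float(s["finger_gap"]),3),"turn units",np.round(rv/.12,3),"shift units",np.round(sh/.8,4),"mm",np.round(sh*1000,1))
E
python3 - <<'E'
from h import *
d=dict(np.load("top0.npz"));P,_=cloud(d);ok=d["depth"]>0
for x in np.arange(.1,.9,.1):
    print(round(x,1),[round(float(P[ok&(abs(P[...,0]-x)<.05)&(abs(P[...,1]-y)<.05)][:,2].max(initial=-9)),2) for y in np.arange(0,.75,.1)])
# mandrel pieces
hsv=cv2.cvtColor(d["pixels"],cv2.COLOR_RGB2HSV)
m=((hsv[...,1]<80)&(P[...,2]>.002)&(P[...,2]<.04));k,l,st,ce=cv2.connectedComponentsWithStats(m.astype(np.uint8))
i=l[217,266];vs,us=np.where(l==i);print(i,st[i]);q=P[l==i]*1000
r,b,a=rect(d,l==i,.012);print(r,b)
ax=np.linalg.svd(q[:,:2]-q[:,:2].mean(0),full_matrices=0)[2][0];print(ax)
s=(q[:,:2]-q[:,:2].mean(0))@ax
n=np.array([-ax[1],ax[0]]);w=(q[:,:2]-q[:,:2].mean(0))@n
for a0 in np.arange(-110,120,20):
    mm=abs(s-a0)<10
    if mm.any(): print(a0,w[mm].min().round(1),w[mm].max().round(1),np.median(q[mm,2]).round(1),q[mm,2].max().round(1))
plan([.302,.254,.12],193.8)
E
```

```text
0.1 [0.29, 0.11, 0.0, -0.88, -0.88, 0.34, -0.89, -0.89]
0.2 [-0.79, -0.79, -0.79, -0.89, 0.12, 0.35, 0.37, -0.88]
0.3 [-0.11, -0.07, 0.1, 0.1, 0.0, -9.0, -0.9, -0.89]
0.4 [-0.1, 0.0, 0.1, 0.1, 0.02, -9.0, -9.0, -0.88]
0.5 [0.02, 0.03, 0.03, 0.02, 0.02, 0.0, -9.0, -0.89]
0.6 [0.62, 0.62, 0.61, 0.59, 0.54, 0.04, -9.0, -9.0]
0.7 [0.63, 0.63, 0.62, 0.63, 0.54, 0.04, -9.0, -0.47]
0.8 [0.6, 0.59, 0.61, 0.6, 0.01, 0.0, -9.0, -0.47]
138 [232 190  74  56 688]
((508.38446044921875, 107.2149429321289), (28.748188018798828, 227.9638671875), 34.951107025146484) [[431.3052   192.40465 ]
 [561.9005     5.556058]
 [585.46375   22.025238]
 [454.8684   208.87383 ]]
[-0.60328542  0.79752536]
-110 -6.8 6.4 15.0 20.1
-90 -7.6 7.2 17.3 22.2
-70 -8.2 8.5 17.6 22.5
-50 -8.9 9.3 18.6 24.8
-30 -10.3 10.1 19.2 25.1
-10 -12.9 11.2 20.2 27.1
10 -12.6 11.7 21.4 26.8
30 -15.3 11.8 21.3 27.2
50 -15.0 12.4 21.9 28.4
70 -14.0 12.4 21.7 26.4
90 -17.4 12.0 21.9 27.9
t 0.1 tcp [0.1807 0.5977 0.2444] F [ 0.2  0.1 -0.5] gap 1.0 turn units [-0.015 -0.007 -4.456] shift units [-0.0448 -0.4533  0.1555] mm [ -35.8 -362.7  124.4]
```

```bash
python3 -m pendant '[[[0,0,0,0,0,-0.891,0.6],[0,0,0,0,0,-0.891,0.6],[0,0,0,0,0,-0.891,0.6],[0,0,0,0,0,-0.891,0.6],[0,0,0,0,0,-0.891,0.6],[-0.005,-0.05,0,0,0,0,0.6],[-0.005,-0.05,0,0,0,0,0.6],[-0.005,-0.05,0,0,0,0,0.6],[-0.005,-0.05,0,0,0,0,0.6],[-0.005,-0.05,0,0,0,0,0.6],[-0.005,-0.05,0,0,0,0,0.6],[-0.005,-0.05,0,0,0,0,0.6],[-0.005,-0.05,0,0,0,0,0.6],[-0.005,-0.053,0,0,0,0,0.6],[0,0,0.05,0,0,0,0.6],[0,0,0.05,0,0,0,0.6],[0,0,0.05,0,0,0,0.6],[0,0,0,0,0,0,0.6]]]'
python3 - <<'E'
from h import *
from station import eyes
plan([.302,.254,.048],193.8)
d=eyes.snapshot("scene");cv2.imwrite("pics/s1.png",d["pixels"][120:330,60:340,::-1].repeat(2,0).repeat(2,1))
E
```

```text
t: 1.9
tcp_pos: [0.2994, 0.2531, 0.1212]
tool_rot: [-0.12, 0.993, -0.002, -0.006]
force: [-0.7, -0.1, -0.9]
finger_gap: 0.602
gripper_force: 0.0
t 1.9 tcp [0.2994 0.2531 0.1212] F [-0.7 -0.1 -0.9] gap 0.602 turn units [-0.019 -0.105 -0.008] shift units [-0.0034  0.0003  0.0915] mm [-2.7  0.2 73.2]
```

View pics/s1.png

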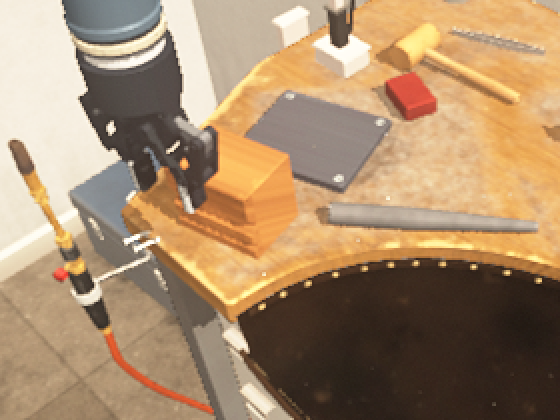

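Two fingers are just in front of the block's near face (crop 190,190) and clear of it. I'll turn square to the plate and go low.

```bash
python3 -m pendant '[[[0,0,0,0,-0.1,-0.7,0.6],[-0.011,0.003,0.04,0,0,0,0.6],[0,0,0.0515,0,0,0,0.6],[0,0,0.01,0,0,0,0.6],[0,0,0,0,0,0,0.6]]]'
cat >> h.py <<'E'
C=np.array([514.7,308.0]);TH=np.radians(18.58);N=np.array([np.cos(TH),np.sin(TH)]);T=np.array([-N[1],N[0]])
def tp():
    from station import monitor
    s=monitor.sense();p=np.array(s["tcp_pos"])*1000;e=p[:2]-C;M=R.from_quat(s["tool_rot"]).as_matrix()
    f=np.array(s["force"]);print("t",round(s["t"],2),"tcp plate xyz",np.round([e@N,e@T,p[2]],1),"F plate",np.round([f[:2]@N,f[:2]@T,f[2]],1),"xyaw",np.round(np.degrees(np.arctan2(M[1,0],M[0,0]))%360,2),"z",np.round(M[:,2],3),"gap",round(float(s["finger_gap"]),3),"grip",round(float(s["gripper_force"]),1))
E
python3 -c "
from h import *
tp();plan([.3086,.2494,.040],198.6)"
```

```text
t: 2.45
tcp_pos: [0.3108, 0.2604, 0.0449]
tool_rot: [-0.162, 0.987, 0.001, 0.006]
force: [-0.4, 0.4, 0.7]
finger_gap: 0.601
gripper_force: 0.0
t 2.45 tcp plate xyz [-208.4   19.8   44.9] F plate [-0.2  0.5  0.7] xyaw 198.64 z [ 0.011  0.003 -1.   ] gap 0.601 grip 0.0
t 2.45 tcp [0.3108 0.2604 0.0449] F [-0.4  0.4  0.7] gap 0.601 turn units [-0.005  0.095  0.005] shift units [ 0.007  -0.0121  0.0061] mm [ 5.6 -9.7  4.9]
```

```bash
python3 -m pendant '[[[0,-0.0121,0.006,0,0,0,0.6],[0,0,0,0,0,0,0.6],[-0.005,0,0,0,0,0,0.6],[-0.005,0,0,0,0,0,0.6],[-0.005,0,0,0,0,0,0.6],[-0.005,0,0,0,0,0,0.6],[-0.005,0,0,0,0,0,0.6],[-0.005,0,0,0,0,0,0.6],[-0.005,0,0,0,0,0,0.6]]]'
cat > look.py <<'E'
from h import *
from station import eyes
import sys
tp()
d=eyes.snapshot("top");P,_=cloud(d);h=P[...,2];hsv=cv2.cvtColor(d["pixels"],cv2.COLOR_RGB2HSV)
lo=float(sys.argv[1])
m=(P[...,1]>0.1)&(P[...,1]<.5)&(P[...,0]>.3)&(P[...,0]<.8)&(h>lo-.008)&(h<lo+.008)&(hsv[...,1]>90)&(hsv[...,2]>60)
r,b,a=rect(d,m,lo);e=b-C
print("block rect plate",np.round(np.c_[e@N,e@T],1).tolist(),"c",np.round([(np.array(r[0])-C)@N,(np.array(r[0])-C)@T],1),np.round(r[1],1),round(r[2]-18.58,2),a)
cv2.imwrite("pics/%s.png"%sys.argv[2],cv2.resize(d["pixels"][130:310,110:350,::-1],None,fx=3,fy=3))
d=eyes.snapshot("scene");cv2.imwrite("pics/%ss.png"%sys.argv[2],d["pixels"][120:330,60:340,::-1].repeat(2,0).repeat(2,1))
E
python3 look.py .092 a1
```

```text
t: 3.35
tcp_pos: [0.3356, 0.258, 0.0401]
tool_rot: [-0.162, 0.987, -0.001, 0.001]
force: [-6.9, -5.3, 9.7]
finger_gap: 0.601
gripper_force: 0.0
t 3.35 tcp plate xyz [-185.7    9.7   40.1] F plate [-8.2 -2.8  9.7] xyaw 198.59 z [ 0.002 -0.001 -1.   ] gap 0.601 grip 0.0
block rect plate [[-169.8, 65.9], [-172.5, -38.9], [-97.9, -40.8], [-95.1, 64.0]] c [-133.8   12.5] [ 74.7 104.8] -1.49 1102.5
```

View pics/a1s.png

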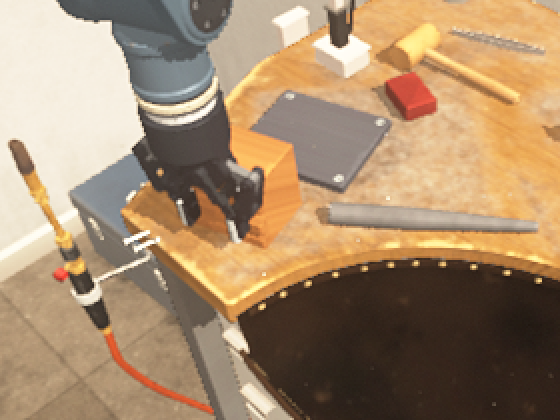

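The fingers are on the block's near face (crop 215,215) and the block has nearly squared up. The upward force on the tool suggests it is rubbing, so I'll back off slightly, lift 4 mm, and carry on.

```bash
python3 -m pendant '[[[0.005,0,-0.005,0,0,0,0.6],[0,0,0,0,0,0,0.6]]]'; python3 -m pendant '[[[-0.005,0,0,0,0,0,0.6],[-0.005,0,0,0,0,0,0.6],[-0.005,0,0,0,0,0,0.6],[-0.005,0,0,0,0,0,0.6]]]'
python3 look.py .092 a2
```

```text
t: 3.65
tcp_pos: [0.3369, 0.2589, 0.0441]
tool_rot: [-0.162, 0.987, 0.001, 0.007]
force: [0.4, 0.4, -0.1]
finger_gap: 0.603
gripper_force: 0.0
t: 4.05
tcp_pos: [0.3508, 0.2634, 0.0437]
tool_rot: [-0.162, 0.987, 0.0, 0.004]
force: [-3.1, -2.2, 2.6]
finger_gap: 0.599
gripper_force: 0.0
t 4.05 tcp plate xyz [-169.6   10.    43.7] F plate [-3.6 -1.1  2.6] xyaw 198.63 z [ 0.009  0.002 -1.   ] gap 0.599 grip 0.0
block rect plate [[-157.6, 65.2], [-158.1, -39.6], [-82.6, -39.9], [-82.1, 64.8]] c [-120.1   12.6] [ 75.5 104.7] -0.29 1049.5
```

```bash
python3 -m pendant '[[[-0.004,0,0,0,0,0,0.6],[-0.004,0,0,0,0,0,0.6],[-0.004,0,0,0,0,0,0.6],[-0.004,0,0,0,0,0,0.6],[-0.003,0,0,0,0,0,0.6]]]'; python3 -m pendant '[[[-0.002,0,0,0,0,0,0.6],[-0.001,0,0,0,0,0,0.6]]]'
python3 look.py .092 a3
```

```text
t: 4.65
tcp_pos: [0.3667, 0.2688, 0.0441]
tool_rot: [-0.162, 0.987, 0.001, 0.006]
force: [-4.6, -1.8, 1.7]
finger_gap: 0.598
gripper_force: 0.0
t: 4.85
tcp_pos: [0.3681, 0.2692, 0.0441]
tool_rot: [-0.162, 0.987, 0.001, 0.005]
force: [-6.3, -1.5, 3.1]
finger_gap: 0.598
gripper_force: 0.0
t 4.85 tcp plate xyz [-151.4   10.    44.1] F plate [-6.5  0.6  3.1] xyaw 198.6 z [ 0.01   0.003 -1.   ] gap 0.598 grip 0.0
block rect plate [[-139.0, 65.2], [-139.5, -39.7], [-64.4, -40.0], [-64.0, 64.8]] c [-101.7   12.6] [ 75.1 104.8] -0.25 995.0
```

The block's far face is now on the plate edge and square to it. Next I'll back off, go up to the plain face, and start tipping.

```bash
python3 -m pendant '[[[0.01,0.0035,0,0,0,0,0.6],[0,0,-0.0275,0,0,0,0.6],[0,0,-0.0275,0,0,0,0.6],[-0.005,0,0,0,0,0,0.6],[-0.005,0,0,0,0,0,0.6]]]'; python3 -m pendant '[[[-0.0075,0,-0.006,0,0,0,0.6],[-0.0075,0,-0.006,0,0,0,0.6],[-0.0075,0,-0.006,0,0,0,0.6],[-0.009,0,-0.005,0,0,0,0.6],[-0.009,0,-0.005,0,0,0,0.6]]]'
python3 look.py .092 a4 | head -1
```

```text
t: 5.45
tcp_pos: [0.3682, 0.2725, 0.0886]
tool_rot: [-0.162, 0.987, 0.001, 0.007]
force: [-4.2, -0.4, 2.1]
finger_gap: 0.599
gripper_force: 1.7
t: 5.95
tcp_pos: [0.3981, 0.2823, 0.1113]
tool_rot: [-0.162, 0.987, 0.001, 0.006]
force: [-2.4, -0.2, 1.5]
finger_gap: 0.6
gripper_force: 1.4
t 5.95 tcp plate xyz [-118.8   12.8  111.3] F plate [-2.3  0.6  1.5] xyaw 198.62 z [ 0.012  0.003 -1.   ] gap 0.6 grip 1.4
```

View pics/a4s.png

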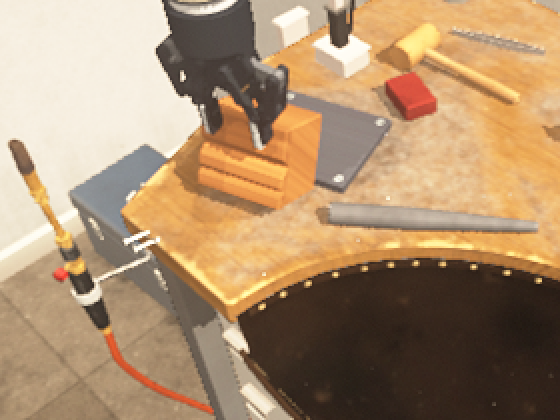

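The block is tipping evenly about the plate edge, with both fingers on the plain face (crop 235,130). I'll continue along the arc.

```bash
python3 -m pendant '[[[-0.009,0,-0.005,0,0,0,0.6],[-0.010,0,-0.0025,0,0,0,0.6],[-0.010,0,-0.0025,0,0,0,0.6],[-0.010,0,-0.0025,0,0,0,0.6]]]'; python3 -m pendant '[[[-0.007,0,0,0,0,0,0.6],[-0.007,0,0,0,0,0,0.6],[-0.007,0,0,0,0,0,0.6],[-0.007,0,0.001,0,0,0,0.6],[-0.006,0,0.001,0,0,0,0.6],[-0.006,0,0.001,0,0,0,0.6]]]'
python3 look.py .088 a5
```

```text
t: 6.45
tcp_pos: [0.429, 0.2927, 0.1216]
tool_rot: [-0.162, 0.987, 0.001, 0.007]
force: [-0.4, 0.4, -0.6]
finger_gap: 0.604
gripper_force: 0.2
t: 7.05
tcp_pos: [0.4577, 0.3024, 0.1191]
tool_rot: [-0.162, 0.987, 0.001, 0.006]
force: [-0.5, -0.3, 0.7]
finger_gap: 0.6
gripper_force: 0.0
t 7.05 tcp plate xyz [-55.8  12.9 119.1] F plate [-0.6 -0.2  0.7] xyaw 198.61 z [ 0.011  0.003 -1.   ] gap 0.6 grip 0.0
block rect plate [[-89.0, 4.7], [-90.7, -39.4], [-66.7, -40.3], [-65.0, 3.8]] c [-77.9 -17.8] [24.1 44.1] -2.17 132.5
```

View pics/a5s.png

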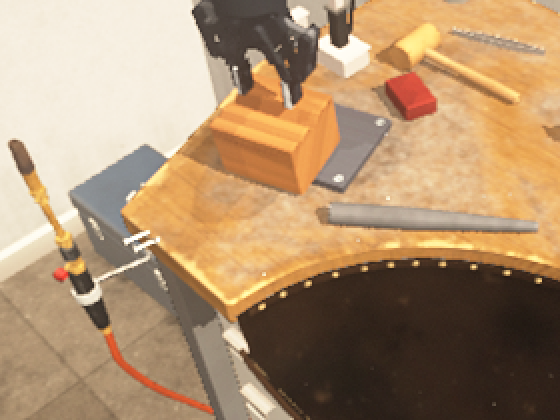

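The block now seems to lie on the plate with its grooves up, overhanging the near edge. I'll lift, retreat behind it, and measure.

```bash
python3 -m pendant '[[[0,0,-0.03,0,0,0,0.6],[0.05,0,0,0,0,0,0.6],[0.05,0,0,0,0,0,0.6],[0,0,0,0,0,0,0.6]]]'
python3 look.py .088 a6
```

```text
t: 7.55
tcp_pos: [0.3731, 0.274, 0.1416]
tool_rot: [-0.162, 0.987, -0.001, 0.0]
force: [-1.3, -0.8, -0.0]
finger_gap: 0.6
gripper_force: 0.0
t 7.55 tcp plate xyz [-145.1   12.9  141.6] F plate [-1.5 -0.3 -0. ] xyaw 198.67 z [ 0.    -0.001 -1.   ] gap 0.6 grip 0.0
block rect plate [[-89.8, 64.9], [-90.1, -39.9], [1.7, -40.2], [2.0, 64.6]] c [-44.1  12.4] [ 91.7 104.8] -0.17 1396.5
```

View pics/a6s.png

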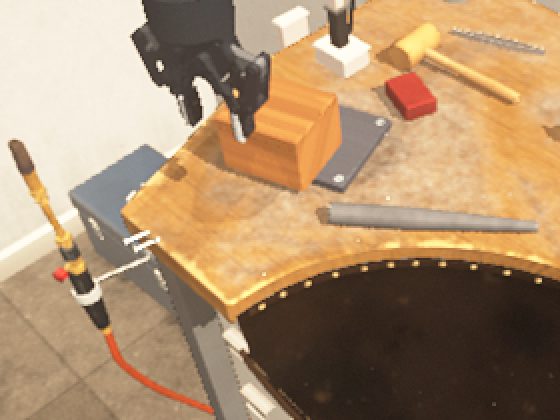

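It lies flat, grooves up, centre at plate (-44, 12) and square. I'll push it on by about 44 mm.

```bash
python3 -m pendant '[[[0,0,0.042,0,0,0,0.6],[0,0,0.042,0,0,0,0.6],[0,0,0.04,0,0,0,0.6],[-0.02,0,0,0,0,0,0.6],[-0.022,0,0,0,0,0,0.6],[-0.005,0,0,0,0,0,0.6],[-0.005,0,0,0,0,0,0.6],[-0.005,0,0,0,0,0,0.6],[-0.005,0,0,0,0,0,0.6],[-0.005,0,0,0,0,0,0.6]]]'; python3 -m pendant '[[[-0.005,0,0,0,0,0,0.6],[-0.005,0,0,0,0,0,0.6],[-0.005,0,0,0,0,0,0.6],[-0.005,0,0,0,0,0,0.6],[-0.005,0,0,0,0,0,0.6],[-0.005,0,0,0,0,0,0.6]]]'
python3 look.py .088 a7
```

```text
t: 8.65
tcp_pos: [0.4328, 0.2941, 0.0438]
tool_rot: [-0.162, 0.987, 0.001, 0.005]
force: [-3.1, -0.9, -0.3]
finger_gap: 0.601
gripper_force: 0.0
t: 9.25
tcp_pos: [0.4563, 0.3019, 0.044]
tool_rot: [-0.162, 0.987, 0.001, 0.006]
force: [-2.6, -0.5, -1.7]
finger_gap: 0.603
gripper_force: 0.0
t 9.25 tcp plate xyz [-57.3  12.8  44. ] F plate [-2.7  0.4 -1.7] xyaw 198.61 z [ 0.012  0.003 -1.   ] gap 0.603 grip 0.0
block rect plate [[-46.6, 64.7], [-46.6, -39.4], [45.4, -39.4], [45.4, 64.7]] c [-0.6 12.6] [ 92.  104.1] -0.0 818.5
```

The block is wholly on the plate and square, centre (-0.6, 12.6). Next is the mandrel: I'll back off, rise, and measure it again from both fixed cameras.

```bash
python3 -m pendant '[[[0.025,0,0,0,0,0,0.6],[0.02,0,-0.03,0,0,0,0.6],[0,0,-0.05,0,0,0.89,0.6],[0,0,-0.05,0,0,0.89,0.6],[0,0,-0.05,0,0,0.89,0.6],[0,0,0,0,0,0.89,0.6],[0,0,0,0,0,0.89,0.6],[0,0,0,0,0,0.89,0.6],[0,0,0,0,0,0.89,0.6],[0,0,0,0,0,0.89,0.6],[0,0,0,0,0,0.89,0.6],[0,0,0,0,0,0.89,0.6],[0,0,0,0,0,0.89,0.6],[0,0,0,0,0,0.62,0.6]]]'
cat > man.py <<'E'
from h import *
from station import eyes
np.set_printoptions(precision=1,suppress=True)
for n in("top","scene"):
    d=eyes.snapshot(n);P,_=cloud(d);hsv=cv2.cvtColor(d["pixels"],cv2.COLOR_RGB2HSV);x,y,h=P[...,0],P[...,1],P[...,2]
    e=(P[...,:2]*1000-C);px,py=e@N,e@T
    m=(hsv[...,1]<80)&(h>.007)&(h<.03)&(x>.41)&(x<.62)&(y<.23)&(y>-.02)&~((abs(px)<68)&(abs(py)<78))
    k,l,st,ce=cv2.connectedComponentsWithStats(m.astype(np.uint8));i=1+np.argmax(st[1:,4]);q=P[l==i][:,:2]*1000
    c=q.mean(0);ax=np.array([-.603,.7975])
    for _ in range(4):  # centreline from section mid extents
        nn=np.array([-ax[1],ax[0]]);s=(q-c)@ax;w=(q-c)@nn
        b=np.arange(s.min()+8,s.max()-4,8);mid=[(np.percentile(w[abs(s-t)<6],3)+np.percentile(w[abs(s-t)<6],97))/2 for t in b]
        k1,k0=np.polyfit(b,mid,1);ax=(ax+k1*nn);ax/=np.linalg.norm(ax);c=c+k0*nn
    s=(q-c)@ax;mid=c+ax*(s.min()+s.max())/2
    print(n,st[i],"len",s.max()-s.min(),"mid",mid,"grip",mid+21*ax,"yaw",np.degrees(np.arctan2(ax[1],ax[0])), "resid",np.std(np.array(mid[0])))
    cv2.imwrite("pics/man_%s.png"%n,d["pixels"][:,:,::-1])
E
python3 man.py; python3 look.py .088 a8;python3 -c "
from h import *
plan([.48,.148,.12],127)"
```

```text
t: 10.75
tcp_pos: [0.4221, 0.2905, 0.1885]
tool_rot: [0.448, 0.894, 0.006, 0.006]
force: [0.3, -0.5, -0.4]
finger_gap: 0.599
gripper_force: 0.0
top [232 190  74  56 678] len 226.26854523609086 mid [509.5 107.9] grip [496.7 124.6] yaw 127.29880535619208 resid 0.0
scene [225 221 104  15 936] len 225.52754715753935 mid [507.6 107.4] grip [494.8 124.1] yaw 127.55381108870662 resid 0.0
t 10.85 tcp plate xyz [-93.6  12.9 188.4] F plate [ 1.  -0.4  0.2] xyaw 127.03 z [ 0.016  0.005 -1.   ] gap 0.601 grip 0.0
block rect plate [[-45.4, 64.7], [-45.4, -39.6], [46.4, -39.6], [46.4, 64.7]] c [ 0.5 12.5] [ 91.8 104.3] 0.0 1247.0
t 10.95 tcp [0.4213 0.2902 0.1881] F [ 0.  -0.2 -0.4] gap 0.602 turn units [0.116 0.042 0.018] shift units [-0.1861 -0.0483  0.0851] mm [-148.9  -38.7   68.1]
```

```bash
python3 -m pendant '[[[-0.045,-0.0125,0,0,0,-0.04,0.5],[-0.045,-0.0125,0,0,0,0,0.5],[-0.045,-0.0125,0,0,0,0,0.5],[-0.045,-0.0125,0,0,0,0,0.45],[0,0,0.05,0,0,0,0.42],[0,0,0.04,0,0,0,0.42],[0,0,0,0,0,0,0.42],[0,0,0,0,0,0,0.42]]]'
python3 -c "
from h import *
plan([.4962,.1244,.040],127.4)"
```

```text
t: 11.75
tcp_pos: [0.4766, 0.1513, 0.1158]
tool_rot: [0.443, 0.896, 0.004, 0.004]
force: [1.0, -0.1, 0.3]
finger_gap: 0.423
gripper_force: 0.0
t 11.75 tcp [0.4766 0.1513 0.1158] F [ 1.  -0.1  0.3] gap 0.423 turn units [ 0.09   0.035 -0.007] shift units [-0.0416 -0.0009  0.0948] mm [-33.3  -0.7  75.8]
```

```bash
python3 -m pendant '[[[-0.0416,-0.001,0,0.09,0.035,0,0.42],[0,0,0.04,0,0,0,0.42],[0,0,0.025,0,0,0,0.42],[0,0,0,0,0,0,0.42]]]'
python3 -c "
from h import *
from station import eyes
plan([.4962,.1244,.040],127.4)
d=eyes.snapshot('wrist');cv2.imwrite('pics/w1.png',d['pixels'][:,:,::-1])"
```

```text
t: 12.15
tcp_pos: [0.4958, 0.1245, 0.0638]
tool_rot: [0.443, 0.896, -0.0, -0.0]
force: [-0.3, 0.4, -0.5]
finger_gap: 0.421
gripper_force: 0.0
t 12.15 tcp [0.4958 0.1245 0.0638] F [-0.3  0.4 -0.5] gap 0.421 turn units [-0.003 -0.003 -0.007] shift units [-0.0003  0.0003  0.0298] mm [-0.3  0.3 23.8]
```

View pics/w1.png

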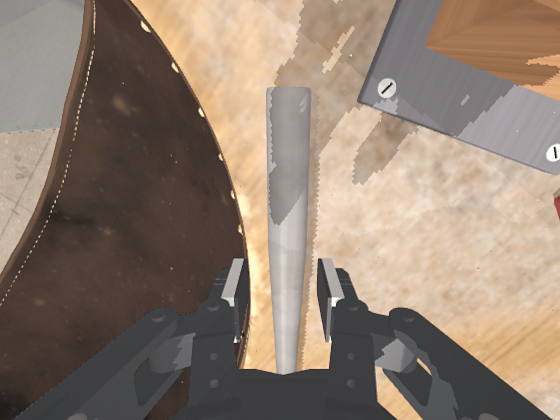

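The wrist view shows the mandrel (288,250) midway between the pads (240 and 325) and parallel to them. The bench rim lies close to the left finger. I'll descend carefully.

```bash
python3 -m pendant '[[[0,0,0.03,0,0,0,0.42],[0,0,0.0165,0,0,0,0.42],[0,0,0,0,0,0,0.42]]]';for i in 1; do python3 -m pendant '[[[0,0,0.0025,0,0,0,0.42],[0,0,0.0025,0,0,0,0.42]]]'; done; python3 -c "
from h import *
tp()"
```

```text
t: 12.5
tcp_pos: [0.4957, 0.1246, 0.0267]
tool_rot: [0.443, 0.896, -0.0, -0.0]
force: [-0.0, 0.3, 0.3]
finger_gap: 0.419
gripper_force: 0.0
t: 12.7
tcp_pos: [0.4966, 0.1244, 0.0236]
tool_rot: [0.444, 0.896, 0.001, 0.001]
force: [0.0, 0.1, 0.7]
finger_gap: 0.421
gripper_force: 0.0
t 12.7 tcp plate xyz [ -75.6 -168.2   23.6] F plate [0.1 0.1 0.7] xyaw 127.33 z [ 0.002  0.    -1.   ] gap 0.421 grip 0.0
```

```bash
python3 -m pendant '[[[0,0,0.0025,0,0,0,0.42],[0,0,0.0025,0,0,0,0.42]]]'|sed -n '2p;4p'; python3 -m pendant '[[[0,0,0.002,0,0,0,0.42]]]'|sed -n '2p;4p'; python3 -m pendant '[[[0,0,0.002,0,0,0,0.42]]]'|sed -n '2p;4p';python3 -m pendant '[[[0,0,0.002,0,0,0,0.42]]]'|sed -n '2p;4p'
```

```text
tcp_pos: [0.4962, 0.1243, 0.019]
force: [-0.2, -0.4, 0.3]
tcp_pos: [0.496, 0.1243, 0.0172]
force: [-0.3, 0.1, 0.5]
tcp_pos: [0.4959, 0.1243, 0.0154]
force: [0.7, -0.2, 0.3]
tcp_pos: [0.4959, 0.1243, 0.0138]
force: [0.7, 1.1, -0.3]
```

```bash
for i in 1; do python3 -m pendant '[[[0,0,0.002,0,0,0,0.42]]]'|sed -n '2p;4p'; python3 -m pendant '[[[0,0,0.002,0,0,0,0.42]]]'|sed -n '2p;4p';python3 -m pendant '[[[0,0,0.002,0,0,0,0.42]]]'|sed -n '2p;4p'; done
```

```text
tcp_pos: [0.4959, 0.1243, 0.013]
force: [-3.0, -0.3, 23.8]
tcp_pos: [0.4959, 0.1243, 0.013]
force: [-5.4, -1.7, 37.4]
tcp_pos: [0.4959, 0.1243, 0.0129]
force: [-7.4, -0.8, 50.5]
```

Contact with the bench came at TCP 0.013, so the tips are 13 mm ahead. I'll raise and grip with the tips about 4.5 mm below the axis.

```bash
python3 -m pendant '[[[0,0,-0.0155,0,0,0,0.42],[0,0,0,0,0,0,0.42]]]' 30|sed -n '2p;4p'; python3 -m pendant '[[[0,0,0,0,0,0,0.2],[0,0,0,0,0,0,0.15],[0,0,0,0,0,0,0.15],[0,0,0,0,0,0,0.15],[0,0,0,0,0,0,0.15],[0,0,0,0,0,0,0.15]]]' 40; python3 -c "
from h import *
plan([.4962,.1244,.0215],127.4)"
```

```text
tcp_pos: [0.4969, 0.1243, 0.0229]
force: [0.3, 0.1, -0.6]
t: 14.3
tcp_pos: [0.4967, 0.1243, 0.0219]
tool_rot: [0.444, 0.896, 0.0, 0.001]
force: [-1.2, -1.2, 10.9]
finger_gap: 0.267
gripper_force: 38.7
t 14.3 tcp [0.4967 0.1243 0.0219] F [-1.2 -1.2 10.9] gap 0.267 turn units [ 0.013  0.009 -0.013] shift units [ 0.0005 -0.0004  0.0005] mm [ 0.4 -0.3  0.4]
```

```bash
python3 -m pendant '[[[0,0,0,0,0,0,0.42],[0,0,0,0,0,0,0.42],[0,0,0.005,0,0,0,0.42],[0,0,0,0,0,0,0.42],[0,0,0,0,0,0,0.2],[0,0,0,0,0,0,0.15],[0,0,0,0,0,0,0.15],[0,0,0,0,0,0,0.15],[0,0,0,0,0,0,0.15],[0,0,0,0,0,0,0.15]]]' 40;  python3 -c "
from h import *
tp()
from station import eyes
for n,b in(('wrist',(slice(0,420),slice(0,560))),):
    d=eyes.snapshot(n);cv2.imwrite('pics/w2.png',d['pixels'][:,:,::-1])"
```

```text
t: 15.3
tcp_pos: [0.4957, 0.1243, 0.0174]
tool_rot: [0.444, 0.896, 0.0, -0.0]
force: [-0.7, -0.8, -2.7]
finger_gap: 0.271
gripper_force: 39.3
t 15.3 tcp plate xyz [ -76.5 -168.1   17.4] F plate [-0.9 -0.6 -2.7] xyaw 127.31 z [ 0.  0. -1.] gap 0.271 grip 39.3
```

View pics/w2.png

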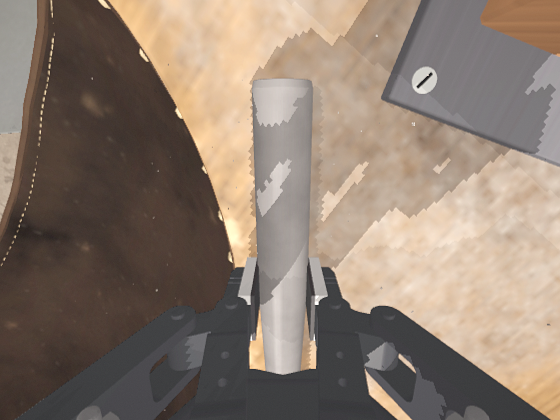

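The mandrel is held properly at mid-pads (285,300). I'll regrip 4 mm higher so the tips clear the block face when placing, then lift.

```bash
python3 -m pendant '[[[0,0,0,0,0,0,0.42],[0,0,0,0,0,0,0.42],[0,0,-0.005,0,0,0,0.42],[0,0,0,0,0,0,0.42],[0,0,0,0,0,0,0.2],[0,0,0,0,0,0,0.15],[0,0,0,0,0,0,0.15],[0,0,0,0,0,0,0.15],[0,0,0,0,0,0,0.15],[0,0,0,0,0,0,0.15]]]' 50; python3 -m pendant '[[[0,0,-0.005,0,0,0,0.15],[0,0,-0.02,0,0,0,0.15],[0,0,-0.04,0,0,0,0.15],[0,0,-0.05,0,0,0,0.15],[0,0,-0.05,0,0,0,0.15],[0,0,0,0,0,0,0.15]]]';  python3 -c "
from h import *
tp()
g=C+2.0*N+12.5*T;print(g)
plan([g[0]/1000,g[1]/1000,.125],108.6)"
```

```text
t: 16.35
tcp_pos: [0.4961, 0.1242, 0.0222]
tool_rot: [0.444, 0.896, 0.0, 0.0]
force: [0.1, -0.2, 5.0]
finger_gap: 0.261
gripper_force: 48.8
t: 16.95
tcp_pos: [0.4989, 0.1245, 0.158]
tool_rot: [0.444, 0.896, 0.003, 0.005]
force: [1.0, -0.3, -2.6]
finger_gap: 0.263
gripper_force: 49.7
t 16.95 tcp plate xyz [ -73.4 -168.9  158. ] F plate [ 0.9 -0.6 -2.6] xyaw 127.33 z [ 0.011  0.    -1.   ] gap 0.263 grip 49.7
[512.61290368 320.48575304]
t 16.95 tcp [0.4989 0.1245 0.158 ] F [ 1.  -0.3 -2.6] gap 0.263 turn units [0.081 0.039 2.724] shift units [0.2267 0.0944 0.0412] mm [181.3  75.5  33. ]
```

```bash
python3 -m pendant '[[[0,0,0,0,0,0.681,0.15],[0,0,0,0,0,0.681,0.15],[0,0,0,0,0,0.681,0.15],[0,0,0,0,0,0.681,0.15],[0.0378,0.0157,0,0,0,0,0.15],[0.0378,0.0157,0,0,0,0,0.15],[0.0378,0.0157,0,0,0,0,0.15],[0.0378,0.0157,0,0,0,0,0.15],[0.0378,0.0157,0,0,0,0,0.15],[0.0378,0.0157,0,0,0,0,0.15],[0,0,0,0,0,0,0.15],[0,0,0,0,0,0,0.15]]]'; 
cat > held.py <<'E'
from h import *
from station import eyes
tp();plan([.5126,.3205,.125],108.6)
for n in("top","scene"):
    d=eyes.snapshot(n);P,_=cloud(d);hsv=cv2.cvtColor(d["pixels"],cv2.COLOR_RGB2HSV);h=P[...,2]
    e=P[...,:2]*1000-C;a,b=e@N,e@T
    from station import monitor
    z0=monitor.sense()["tcp_pos"][2]-.0085
    m=(hsv[...,1]<60)&(hsv[...,2]>60)&(abs(h-z0)<.016)&(abs(a-2)<35)&(abs(b)<170)
    k,l,st,ce=cv2.connectedComponentsWithStats(m.astype(np.uint8))
    print(n,"ends y",b[m].min().round(1),b[m].max().round(1),"at y: x range, top z")
    for y in range(-100,115,20):
        mm=m&(abs(b-y)<6)
        if mm.sum()>4: print(y,np.percentile(a[mm],[3,50,97]).round(1),np.percentile(h[mm]*1000,97).round(1))
    cv2.imwrite("pics/held_%s_%d.png"%(n,int(monitor.sense()["t"]*100)),d["pixels"][100:340,60:380,::-1].repeat(2,0).repeat(2,1))
E
python3 held.py
```

```text
t: 18.15
tcp_pos: [0.5079, 0.3204, 0.1517]
tool_rot: [0.583, 0.813, -0.002, -0.001]
force: [-0.2, -0.7, -1.8]
finger_gap: 0.264
gripper_force: 49.7
t 18.15 tcp plate xyz [ -2.5  13.9 151.7] F plate [-0.4 -0.6 -1.8] xyaw 108.7 z [-0.003 -0.002 -1.   ] gap 0.264 grip 49.7
t 18.15 tcp [0.5079 0.3204 0.1517] F [-0.2 -0.7 -1.8] gap 0.264 turn units [-0.028  0.005  0.014] shift units [-0.0017  0.0056  0.0334] mm [-1.4  4.5 26.7]
top ends y -122.4 99.2 at y: x range, top z
-100 [-10.1  -4.4   2.1] 150.4
-80 [-11.6  -4.7   2.9] 150.4
-60 [-12.5  -5.3   4.2] 150.8
-40 [-12.4  -3.7   4.8] 152.2
-20 [-13.5  -5.    5. ] 153.4
0 [-19.1 -10.1   4.2] 155.4
scene ends y -122.9 105.6 at y: x range, top z
-100 [-10.   -6.6  -1.2] 148.2
-80 [-10.4  -7.5  -1.5] 148.9
-60 [-12.3  -8.2  -1.7] 150.0
-40 [-13.7  -9.2  -0.2] 151.3
-20 [-14.  -10.7   0.2] 151.8
0 [-25.8 -13.4  12. ] 158.6
20 [-29.1 -27.7 -23.7] 153.9
40 [-16.8 -12.7  -6.6] 153.1
60 [-15.9 -12.1  -2.8] 153.2
80 [-15.7 -12.2   1.5] 153.6
100 [-16.2 -11.7   1.3] 153.4
```

```bash
python3 -m pendant '[[[0,0.0064,0,-0.028,0,0,0.15],[0,0,0.025,0,0,0,0.15],[0,0,0.02,0,0,0,0.15],[0,0,0.0065,0,0,0,0.15],[0,0,0,0,0,0,0.15]]]';python3 held.py|head -10
```

```text
t: 18.75
tcp_pos: [0.5143, 0.3211, 0.1115]
tool_rot: [0.584, 0.812, 0.001, 0.001]
force: [0.1, -0.9, -2.6]
finger_gap: 0.264
gripper_force: 49.7
t 18.75 tcp plate xyz [  3.8  12.5 111.5] F plate [-0.2 -0.9 -2.6] xyaw 108.52 z [ 0.002  0.    -1.   ] gap 0.264 grip 49.7
t 18.75 tcp [0.5143 0.3211 0.1115] F [ 0.1 -0.9 -2.6] gap 0.264 turn units [ 0.015  0.001 -0.012] shift units [ 0.     -0.0022 -0.0168] mm [  0.   -1.8 -13.5]
top ends y -123.3 100.6 at y: x range, top z
-100 [-4.8  1.3  8.1] 108.6
-80 [-5.8  1.3  9.1] 110.2
-60 [-6.8  1.  10.4] 111.6
-40 [-6.2  1.1 11.2] 111.9
-20 [-6.8  1.8 11.3] 113.2
0 [-13.9  -5.4   2.1] 113.6
scene ends y -122.3 105.7 at y: x range, top z
```

```bash
python3 -m pendant '[[[0,0,0.0025,0,0,0,0.15],[0,0,0.0025,0,0,0,0.15],[0,0,0,0,0,0,0.15]]]'|sed -n '2p;4p'; python3 -m pendant '[[[0,0,0.0013,0,0,0,0.15],[0,0,0,0,0,0,0.15]]]'|sed -n '2p;4p'
```

```text
tcp_pos: [0.5145, 0.322, 0.1085]
force: [-0.6, -0.3, -2.8]
tcp_pos: [0.5144, 0.322, 0.1073]
force: [-0.4, -0.5, -3.2]
```

```bash
python3 -m pendant '[[[0,0,0.0013,0,0,0,0.15],[0,0,0,0,0,0,0.15]]]'|sed -n '2p;4p'
```

```text
tcp_pos: [0.5144, 0.322, 0.1062]
force: [-0.0, 0.8, -4.0]
```

```bash
python3 -m pendant '[[[0,0,0.0013,0,0,0,0.15],[0,0,0,0,0,0,0.15]]]'|sed -n '2p;4p'; python3 -m pendant '[[[0,0,0.0013,0,0,0,0.15],[0,0,0,0,0,0,0.15]]]'|sed -n '2p;4p'
```

```text
tcp_pos: [0.5147, 0.3221, 0.1053]
force: [0.8, 0.6, -2.4]
tcp_pos: [0.5151, 0.3222, 0.1047]
force: [1.0, 0.7, 0.9]
```

```bash
python3 -m pendant '[[[0,0,0.0013,0,0,0,0.15],[0,0,0,0,0,0,0.15]]]'|sed -n '2p;4p'
```

```text
tcp_pos: [0.5151, 0.3222, 0.1047]
force: [-1.1, -0.7, 5.6]
```

The mandrel is seated in the groove: contact height matches and the side force is about zero. I'll relieve the load, open gently, and rise.

```bash
python3 -m pendant '[[[0,0,-0.0012,0,0,0,0.15],[0,0,0,0,0,0,0.24],[0,0,0,0,0,0,0.27],[0,0,0,0,0,0,0.3],[0,0,0,0,0,0,0.36],[0,0,0,0,0,0,0.42],[0,0,0,0,0,0,0.45],[0,0,0,0,0,0,0.45],[0,0,0,0,0,0,0.45]]]'; python3 -m pendant '[[[0,0,-0.005,0,0,0,0.45],[0,0,-0.01,0,0,0,0.45],[0,0,-0.02,0,0,0,0.45],[0,0,-0.04,0,0,0,0.45],[0,0,-0.04,0,0,0,0.45],[0,-0.05,0,0,0,0,0.45],[0,-0.05,0,0,0,0,0.45],[0,-0.05,0,0,0,0,0.45],[0,0,0,0,0,0,0.45],[0,0,0,0,0,0,0.45]]]'
cat > fin.py <<'E'
from h import *
from station import eyes
tp()
d=eyes.snapshot("top");P,_=cloud(d);hsv=cv2.cvtColor(d["pixels"],cv2.COLOR_RGB2HSV);h=P[...,2]
e=P[...,:2]*1000-C;a,b=e@N,e@T
m=(hsv[...,1]<60)&(h>.08)&(h<.115)&(abs(a-2)<40)&(abs(b)<170)
print("ends",b[m].min(),b[m].max(),"bal y",(b[m].min()+b[m].max())/2+21)
for y in range(-100,111,30):
    mm=m&(abs(b-y)<6)
    if mm.sum()>4: print(y,np.percentile(a[mm],[3,50,97]).round(1),np.percentile(h[mm]*1000,97).round(1))
w=(h>.08)&(h<.094)&(hsv[...,1]>90)&(abs(a)<80)&(abs(b)<90)
print("block a,b",np.percentile(a[w],[.5,99.5]),np.percentile(b[w],[.5,99.5]))
s=eyes.snapshot("scene");cv2.imwrite("pics/fin.png",np.hstack([cv2.resize(d["pixels"][110:310,110:390],(400,286)),cv2.resize(s["pixels"][110:310,90:370],(400,286))])[:,:,::-1])
E
python3 fin.py
```

```text
t: 21.05
tcp_pos: [0.5144, 0.3219, 0.104]
tool_rot: [0.584, 0.812, 0.001, 0.001]
force: [-0.2, -0.2, 0.5]
finger_gap: 0.451
gripper_force: 0.0
t: 22.05
tcp_pos: [0.4002, 0.2837, 0.1966]
tool_rot: [0.584, 0.812, 0.002, 0.002]
force: [0.9, 0.8, -0.1]
finger_gap: 0.454
gripper_force: 0.0
t 22.05 tcp plate xyz [-116.3   13.5  196.6] F plate [ 1.1  0.4 -0.1] xyaw 108.6 z [ 0.005  0.002 -1.   ] gap 0.454 grip 0.0
ends -122.77003945919809 103.08619653836308 bal y 11.158078539582498
-100 [-3.1  2.   8.8] 100.8
-70 [-4.9  2.3 10.5] 102.4
-40 [-5.2  3.2 11.9] 104.7
-10 [-6.6  2.1 12.4] 107.6
20 [-7.1  2.6 13.8] 108.2
50 [-6.5  2.8 13.8] 109.1
80 [-7.9  3.  14.3] 109.6
block a,b [-44.91277283  46.49590286] [-38.56340284  64.39478004]
```

View pics/fin.png

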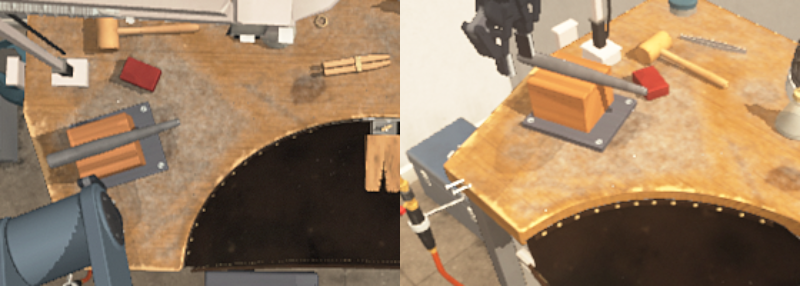

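The final pictures show the block square on the plate at (105,145). The mandrel lies in the wide groove across it (left picture, 50–180, 160–122), with its balance point within about 1.5 mm of the block's middle. The other things look unmoved and the robot is clear.

```bash
python3 -c "
from station import job
print(job.sign_off())"
```

```text
the job is handed in; nothing more can be done
None
```

The job is handed in: the block lies grooves up, square and wholly on the plate, with the mandrel in its wide groove balanced within about 1.5 mm of the middle, at 22 s of the 58 s; a fingertip touch-down on the bench while finding the tip height read about 50 N at the wrist (limit 120 N), and the hand-in returned no verdict.

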